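# Set the V-block groove-up in the fixture, home against its stop

### The job

The larger V-block is lying on its side. Turn it so that its V-groove faces straight up, set it flat on the floor of the fixture's long pocket between the side walls, and slide it along the pocket until it is right up against the tall stop. Let go of it there and leave the other things on the bench where they are.

Things in the scene. Friction and masses are not known exactly. Their poses are not given: they have to be found in the camera images.
- vblock: Larger steel V-block, 40 x 40 x 56 mm, 0.55 kg: one V-groove (24 mm wide, 12 deep) along one long face. Starts lying on its side, groove facing sideways, roughly away from the robot. Origin: centre of the face it first lies on. y runs along its length (ends at y = +-28 mm), x from groove face (-20 mm) to the far face (+20 mm), z from the face it first lies on (0) to the far one (40 mm).
- vblock_v (a point): Centre of the larger V-block's groove face, level with its two ridges (not down in the groove). A narrow dark clamp slot runs along each of the block's two side faces, nearer the foot than the groove (x = +8 mm). Axes as vblock.
- vblock_foot (a point): Centre of the V-block's plain face on the far side from the groove, its foot, 40 mm from vblock_v. Axes as vblock.
- nest: Dark steel fixture fixed to the table: base plate x -50 to 50, y -75 to 65 mm, 15 mm thick; on it a pocket along y: floor 42.4 mm wide between two side walls 12 mm high (outer faces x = +-34 mm, inner top edges bevelled 3 mm), 92 mm long (y -46 to 46), open at the -y end, closed by a tall stop at the +y end. Origin: underside of the plate, below the pocket's centre; z up.
- nest_floor (a point): Centre of the pocket's floor, 15 mm above the table. Axes as nest.
- nest_stop (a point): Middle of the stop's face at the pocket's floor, 46 mm to +y of nest_floor; the face looks to -y. The stop is 68 mm wide, 14 mm thick and rises 30 mm over the pocket's floor. Axes as nest.
- small_vblock: Smaller steel V-block, 30 x 30 x 40 mm, groove up; not to be moved. Origin: centre of its underside.
- hex_stub: Steel hexagon stub standing upright, 33 mm over corners, 50 mm tall; not to be moved. Origin: centre of its underside.
- parallel: Dark steel parallel bar 120 x 10 x 20 mm high, long along its x; not to be moved. Origin: centre of its underside.
- plain_block: Plain steel block without groove, 50 x 75 x 25 mm high; not to be moved. Origin: centre of its underside.
- collet: Round steel collet standing upright, 34 mm wide at its head, 84 mm tall; not to be moved. Origin: centre of its underside.
- wrench: Wrench 160 mm long lying flat; not to be moved. Origin: on its underside near mid-length; its x runs along it.
- tin: Open aluminium cup, 70 mm wide, 50 mm tall; not to be moved. Origin: centre of its underside.

How it is judged:
By the outcome, as a careful person would: the job done as asked, in the order asked, and still so for the second after the job is handed in, with the robot touching nothing.
It also fails if it takes over 58 s, if anything falls off the work surface, if the arm or the gripper's body presses on something with over 40 N, if the wrist force passes 120 N, or if a joint passes its speed limit or range.

### The arm

A 6-joint arm with a two-finger parallel gripper is mounted at the origin on the work surface. World frame = base frame: x ahead of the robot, y to its left, z up, the work surface at z = 0. Lengths are in mm, angles in rad, forces in N, time in s.
With the tool pointing down it reaches from about 400 to 925 mm from the base axis. Payload 12.5 kg.
Tool frame: the origin (TCP) lies at the very end of the fingers, on their centre line; the grasp point (between the pads) lies behind it (env.grip_depth is the z of the grasp point in the tool frame, in mm); z points along the fingers, y is the line along which they close (so a half turn about z gives the same grasp; the last joint's range is limited). The gripper opens to 95 mm and grips with 3 to 60 N. Pads are 20 mm wide; open, the fingers measure 119 mm over their backs; the gripper's body (75 mm by 180 mm) begins 59 mm behind the grasp point.
Start: joints at [1.162, 0.491, 1.559, -0, 1.092, -0.106], TCP at [186.355, 596.592, 186.961] pointing down, gripper open.
Joint ranges: [-3.1, 3.1], [-0.84, 2.19], [0.05, 2.79], [-1.13, 4.28], [0.06, 2.93], [-2.69, 2.69]. Speed limits (rad/s): [2.22, 2.22, 2.79, 3.14, 3.14, 3.14].

### API

Orientations are given as [roll, pitch, yaw] about the fixed x, y, z axes, in that order (R = Rz(yaw) Ry(pitch) Rx(roll)).
In Python, from cell import env, optics gives the robot as it stands.
- The arm moves only by the tool step_arm, never from a script. Its argument "moves" is a list of rows, each an object of numbers: "tx", "ty", "tz": the shift along the tool's x, y, z in mm; "roll": the turn about the tool's z in rad. In form: [{"tx": .., "ty": .., "tz": .., "roll": ..}, ...]. A call has 1 to 12 rows; each row is the pose to reach, as a shift and turn from the pose commanded when the call began, along the tool's axes at that moment; what a row does not reach only later rows make up. A row lasts 1/12 s, in which the tool goes at most 41.7 mm and 7.16 degrees, less where a joint would pass 70% of its speed; a pose out of reach is approached as far as the arm can. A call with a gripper value outside its range is refused whole. "grip" is the finger opening in mm, from 0 to 95.1, set as the call begins (left out, the last holds). The fingers move at their own pace and stop on an object; the grip force is fixed at half the most. Time passes only in rows, so rows that repeat a pose let the fingers close. It gives the time, the measured TCP pose, the force, the opening and the grip force at its end, in the units of the state.
- env.state(): the state, without advancing time (a new reading comes with each control period).
- optics.read_camera(name): name is "scene" or "top" or "wrist"; returns a dict with "pixels" (480x640x3 uint8, blue, green, red), "mtx" (3x3 intrinsics, pixels), "dist" ([k1, k2, p1, p2, k3] as OpenCV has them; the pictures are not rectified), "view" (4x4, takes a point from world to camera coordinates). Camera axes: x right, y down, z forward; pixel columns grow to the right and rows downward; lengths in mm; the calibration is good to about 2 mm. A picture is of the moment at which its call begins. There is no depth.
- env.job_done(): hands the job in; it is judged then, once.
The state is a dict: "t": time; "joints": joint angles; "qvel": joint speeds; "tau": joint torques, N m; "eef_pos": TCP position; "tcp_rot": TCP orientation; "ft_force": force on the tool from outside, world axes, zero at the start; "moment": the same for the moment, N m; "opening": opening from 0.0 (shut) to 1.0 (fully open); "grip_force": force on a finger pad.
Only numpy, scipy, OpenCV 4.12 (cv2) and the standard library are available. Lean on these libraries where they do the work, as an engineer would, in place of code of your own. Each camera call takes 0.05 s, during which the arm holds its last target. There are 200 camera calls.

## Working session

There is one attempt and no reset: what is moved stays moved. The work goes in short steps, Python scripts to look and compute and a tool call to move; the robot and the scene stay as the last step left them, time stands still between calls to the robot, and variables do not carry over. Pictures are saved under pics/ and viewed, at most 10 in all, crops included, and the job is handed in when it is done.

Besides the shell and the picture viewer there is one more tool, called after "Request:" as a command line: name --argument value ..., lists and objects as JSON in quotes. step_arm: Moves the arm, as the interface text tells. Its arguments: {"type":"object","properties":{"moves":{"type":"array"},"grip":{"type":"number"}},"required":["moves"]}

```bash
ls; mkdir -p pics; python3 - <<'E'
from cell import env, optics
import cv2
for n in("scene","top"):
    c=optics.read_camera(n); cv2.imwrite(f"pics/{n}0.png",c["pixels"]); print(n,c["mtx"].tolist(),c["dist"],c["view"].round(4).tolist())
print(env.grip_depth, env.state())
E
```

```text
pics
scene [[536.316792566164, 0.0, 311.8833788700472], [0.0, 536.316792566164, 236.29070138095062], [0.0, 0.0, 1.0]] [0.02680622 0.         0.         0.         0.        ] [[-0.795, 0.6066, -0.0081, 458.6379], [0.4898, 0.6339, -0.5985, -236.0427], [-0.358, -0.4798, -0.8011, 1272.2084], [0.0, 0.0, 0.0, 1.0]]
top [[483.60563091907744, 0.0, 321.8296168982056], [0.0, 483.60563091907744, 237.72013563982713], [0.0, 0.0, 1.0]] [-0.11582354  0.          0.          0.          0.        ] [[-0.0283, -0.9995, -0.0105, 19.45], [-0.9986, 0.0287, -0.0444, 546.0081], [0.0447, 0.0092, -0.999, 1186.7795], [0.0, 0.0, 0.0, 1.0]]
-18.8 {'t': 0.1, 'joints': array([ 1.16243833e+00,  4.91490420e-01,  1.55936250e+00, -4.59780879e-06,
        1.09170428e+00, -1.05613395e-01]), 'qvel': array([ 0.00097502,  0.00033512, -0.00180785,  0.00178039, -0.00034618,
        0.00158052]), 'tau': array([ 2.49443648e-03, -6.13620687e+01, -2.58605146e+01,  6.94087031e-02,
        4.69418638e-02, -1.74503816e-05]), 'eef_pos': array([186.23387678, 596.36789127, 186.43465917]), 'tcp_rot': array([-3.14063305e+00, -9.76240227e-05,  2.83885012e+00]), 'ft_force': array([-0.22554865, -0.37168267, -0.42881515]), 'moment': array([-0.00614989, -0.00934551,  0.01653337]), 'grip_force': 0.0, 'opening': 1.0005550065054285}
```

View pics/scene0.png

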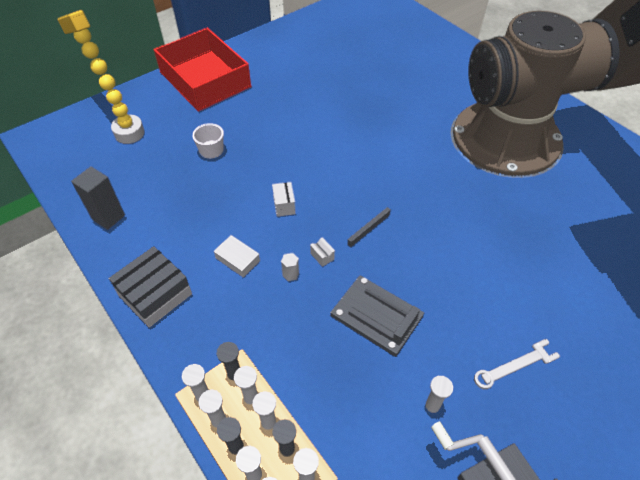

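View pics/top0.png

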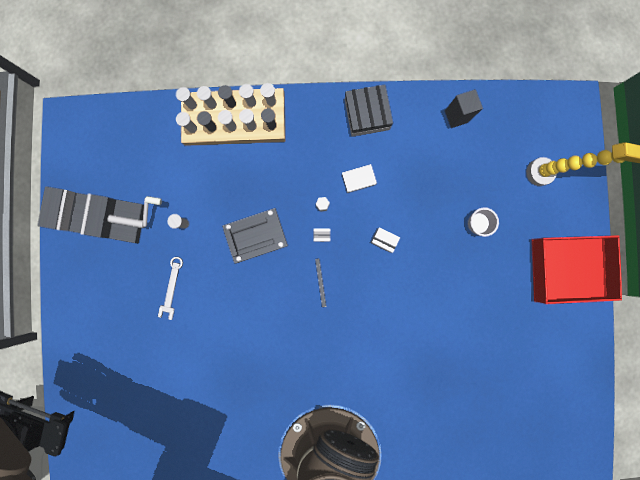

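The top view shows the vblock near (386,239) with its slot upward, the nest near (255,236), and the small V-block at (321,235). Next I'll enlarge the nest and vblock in both views.

```bash
python3 - <<'E'
import cv2,numpy as np
t=cv2.imread("pics/top0.png");s=cv2.imread("pics/scene0.png")
def c(i,x,y,w,h,W,H): return cv2.resize(i[y:y+h,x:x+w],(W,H),interpolation=cv2.INTER_CUBIC)
a=c(t,215,200,80,70,400,350);b=c(t,360,215,50,50,400,350)
d=c(s,325,270,104,86,400,250)
e=c(s,262,170,50,50,400,250)
e=c(s,250,175,64,40,400,250)
cv2.imwrite("pics/crops.png",np.vstack([np.hstack([a,b]),np.hstack([d,e])]))
E
```

```text
(no output)
```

View pics/crops.png

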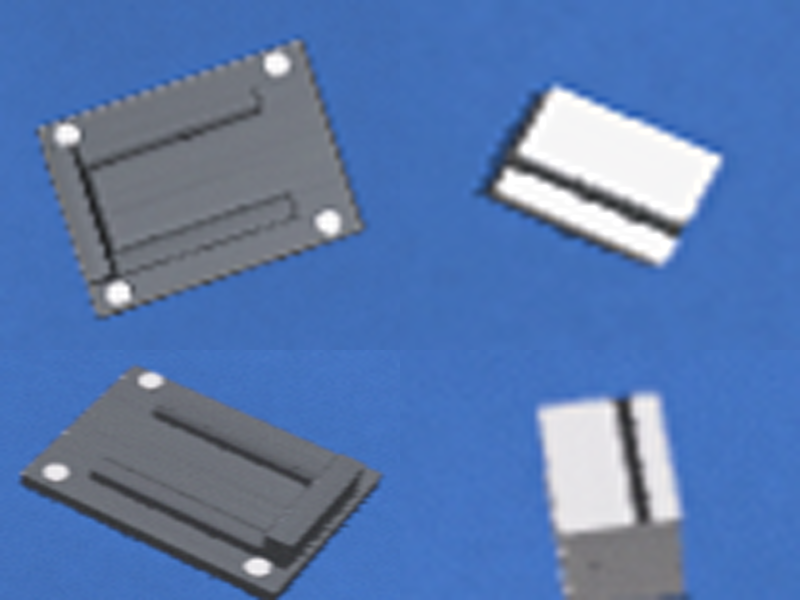

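The crops show the stop at the nest's image-left end (world +y). They also show the slot side of the block facing up, with the foot edge towards the robot. Now I'll convert corners to world positions.

```bash
cat > h.py <<'E'
from cell import env, optics
import cv2, numpy as np
def ray(c,px,z):
    n=cv2.undistortPoints(np.float64(px).reshape(-1,1,2),c["mtx"],c["dist"]).reshape(-1,2)
    V=c["view"];R=V[:3,:3];o=-R.T@V[:3,3]
    d=np.c_[n,np.ones(len(n))]@R
    return o+d*((z-o[2])/d[:,2])[:,None]
def proj(c,P):
    V=c["view"]; return cv2.projectPoints(np.float64(P),cv2.Rodrigues(V[:3,:3])[0],V[:3,3],c["mtx"],c["dist"])[0].reshape(-1,2)
def rect(P,name):
    ang=[np.degrees(np.arctan2(*(P[(i+1)%4]-P[i])[1::-1])) for i in range(4)]
    print(name,"ctr",P.mean(0).round(1),"sides",[round(np.linalg.norm(P[(i+1)%4]-P[i]),1) for i in range(4)],"ang",np.round(ang,1))
def snap(name,f):
    c=optics.read_camera(name); cv2.imwrite("pics/"+f,c["pixels"]); return c
E
python3 - <<'E'
from h import *
c=optics.read_camera("top")
rect(ray(c,[(379.1,227.6),(400.25,237.4),(392.75,252.9),(371.9,242.1)],40),"v")
rect(ray(c,[(223,225.6),(275,208.4),(287.4,245.6),(235,263.4)],15),"nest")
s=optics.read_camera("scene")
# crop d: x 325+u/3.846 y 270+(v-350)/2.907 ; e: x 250+(u-400)/6.25, y 175+(v-350)/6.25
f=lambda u,v:(250+(u-400)/6.25,175+(v-350)/6.25)
rect(ray(s,[f(540,407),f(660,393),f(682,520),f(557,535)],40),"v_s")
g=lambda u,v:(325+u/3.846,270+(v-350)/2.907)
rect(ray(s,[g(22,477),g(133,367),g(381,474),g(272,594)],15),"nest_s")
st=env.state();print(st["eef_pos"],st["tcp_rot"])
w=optics.read_camera("wrist");T=w["view"];print("wrist cam pos",-T[:3,:3].T@T[:3,3],T.round(3).tolist(),w["mtx"].tolist(),w["dist"])
E
```

```text
v ctr [ 535.1 -151.7   40. ] sides [np.float64(56.6), np.float64(41.9), np.float64(56.9), np.float64(39.4)] ang [-116.5  152.2   60.9  -28.3]
nest ctr [556.  169.6  15. ] sides [np.float64(136.9), np.float64(97.6), np.float64(137.6), np.float64(99.0)] ang [ -73.5 -163.   107.1   16.6]
v_s ctr [ 538.  -147.8   40. ] sides [np.float64(40.9), np.float64(57.1), np.float64(41.4), np.float64(57.1)] ang [ 151.2   61.2  -28.8 -119.2]
nest_s ctr [560.3 173.8  15. ] sides [np.float64(99.0), np.float64(138.0), np.float64(99.5), np.float64(135.7)] ang [-162.3  107.4   16.3  -72.8]
[186.2807414  596.4447862  186.61361064] [-3.14098071e+00 -2.98264891e-05  2.83882476e+00]
wrist cam pos [106.42130007 623.20450118 383.29711305] [[0.298, 0.955, -0.0, -626.442], [0.912, -0.284, 0.297, -33.64], [0.283, -0.089, -0.955, 391.236], [0.0, 0.0, 0.0, 1.0]] [[423.489959490911, 0.0, 318.5586495518115], [0.0, 423.489959490911, 238.60683577430498], [0.0, 0.0, 1.0]] [-0.08824031  0.          0.          0.          0.        ]
```

Request:
step_arm --moves '[{"tx":-557,"ty":-608,"tz":40,"roll":0.195},{"tx":-557,"ty":-608,"tz":40,"roll":0.195},{"tx":-557,"ty":-608,"tz":40,"roll":0.195},{"tx":-557,"ty":-608,"tz":40,"roll":0.195},{"tx":-557,"ty":-608,"tz":40,"roll":0.195},{"tx":-557,"ty":-608,"tz":40,"roll":0.195},{"tx":-557,"ty":-608,"tz":40,"roll":0.195},{"tx":-557,"ty":-608,"tz":40,"roll":0.195},{"tx":-557,"ty":-608,"tz":40,"roll":0.195},{"tx":-557,"ty":-608,"tz":40,"roll":0.195},{"tx":-557,"ty":-608,"tz":40,"roll":0.195},{"tx":-557,"ty":-608,"tz":40,"roll":0.195}]'

```text
t: 1.25
eef_pos: [399.0, 142.6, 162.8]
tcp_rot: [3.141, 0.0, 2.644]
ft_force: [0.3, 0.7, -0.6]
opening: 1.002
grip_force: 0.0
```

```bash
cat >> h.py <<'E'
def plan(x,y,z,long_deg):
    "shift to put TCP at x,y,z with tool y along long_deg (mod 180)"
    s=env.state();p=s["eef_pos"];yaw=s["tcp_rot"][2];d=np.array([x,y,z])-p
    dy=(np.radians(long_deg)+np.pi/2-yaw+np.pi/2)%np.pi-np.pi/2
    print("t%.2f"%s["t"],"pos",p.round(1),"rot",np.degrees(s["tcp_rot"]).round(2),"open",round(s["opening"]*95.1,1),"F",s["ft_force"].round(1),"grip",round(s["grip_force"],1),"q6",s["joints"][5].round(2))
    print("tx %.1f ty %.1f tz %.1f roll %.3f"%(d[0]*np.cos(yaw)+d[1]*np.sin(yaw),d[0]*np.sin(yaw)-d[1]*np.cos(yaw),-d[2],-dy))
E
python3 -c "
from h import *
plan(536.5,-149.8,140,61.5)"
```

```text
t1.25 pos [399.  142.6 162.8] rot [1.7997e+02 3.0000e-02 1.5149e+02] open 95.3 F [ 0.3  0.7 -0.6] grip 0.0 q6 -0.89
tx -260.4 ty -191.3 tz 22.8 roll -0.000
```

Request:
step_arm --moves '[{"tx":-250,"ty":-182,"tz":22,"roll":0},{"tx":-250,"ty":-182,"tz":22,"roll":0},{"tx":-250,"ty":-182,"tz":22,"roll":0},{"tx":-250,"ty":-182,"tz":22,"roll":0},{"tx":-250,"ty":-182,"tz":22,"roll":0},{"tx":-250,"ty":-182,"tz":22,"roll":0},{"tx":-250,"ty":-182,"tz":22,"roll":0},{"tx":-250,"ty":-182,"tz":22,"roll":0},{"tx":-250,"ty":-182,"tz":22,"roll":0},{"tx":-250,"ty":-182,"tz":22,"roll":0},{"tx":-250,"ty":-182,"tz":22,"roll":0},{"tx":-250,"ty":-182,"tz":22,"roll":0}]'

```text
t: 2.25
eef_pos: [530.9, -133.7, 140.9]
tcp_rot: [3.141, -0.0, 2.645]
ft_force: [-0.5, 1.2, -0.5]
opening: 1.0
grip_force: 0.0
```

```bash
python3 -c "
from h import *
c=snap('wrist','w1.png')
plan(536.5,-149.8,140,61.5)
a=np.radians(61.5);u=np.array([np.cos(a),np.sin(a)]);v=np.array([-u[1],u[0]])
P=[[*(np.array([536.5,-149.8])+i*28*u+j*20*v),40] for i,j in((1,1),(1,-1),(-1,-1),(-1,1))]
print(proj(c,P).round(1))"
```

```text
t2.30 pos [ 531.  -133.6  141. ] rot [1.7999e+02 1.0000e-02 1.5156e+02] open 95.6 F [-0.1  0.2  0.6] grip 0.0 q6 -1.44
tx -12.5 ty -11.6 tz 1.0 roll 0.001
[[338.9 218.4]
 [338.1 269.9]
 [263.9 269.8]
 [261.8 218.4]]
```

View pics/w1.png

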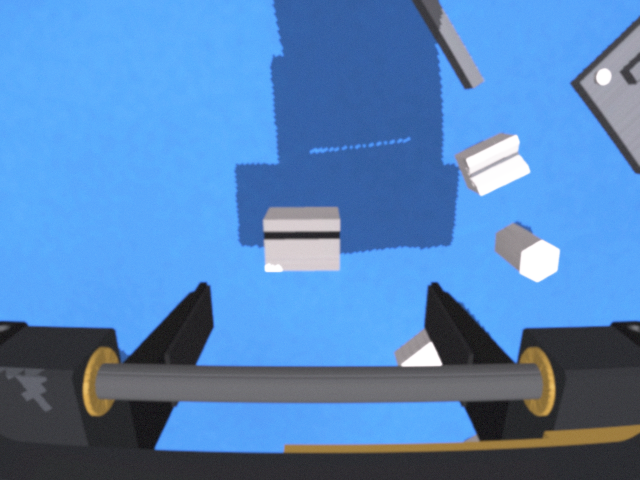

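The wrist image confirms the block's top face within about 1.5 px, at x 264–341, y 219–271. Next I'll descend to grasp its ends, offset towards the groove.

Request:
step_arm --moves '[{"tx":-20.5,"ty":-10.7,"tz":0},{"tx":-20.5,"ty":-10.7,"tz":30},{"tx":-20.5,"ty":-10.7,"tz":60},{"tx":-20.5,"ty":-10.7,"tz":85},{"tx":-20.5,"ty":-10.7,"tz":105},{"tx":-20.5,"ty":-10.7,"tz":120},{"tx":-20.5,"ty":-10.7,"tz":130},{"tx":-20.5,"ty":-10.7,"tz":136},{"tx":-20.5,"ty":-10.7,"tz":136.5},{"tx":-20.5,"ty":-10.7,"tz":136.5}]'

```text
validation failed for argument at $.mo...
```

```bash
python3 -c "
from h import *
plan(544,-152.8,4,61.5)"
```

```text
t2.30 pos [ 531.  -133.6  141. ] rot [1.7999e+02 1.0000e-02 1.5156e+02] open 95.6 F [-0.1  0.2  0.6] grip 0.0 q6 -1.44
tx -20.5 ty -10.7 tz 137.0 roll 0.001
```

Request:
step_arm --moves '[{"tx":-20.5,"ty":-10.7,"tz":0,"roll":0},{"tx":-20.5,"ty":-10.7,"tz":30,"roll":0},{"tx":-20.5,"ty":-10.7,"tz":60,"roll":0},{"tx":-20.5,"ty":-10.7,"tz":85,"roll":0},{"tx":-20.5,"ty":-10.7,"tz":105,"roll":0},{"tx":-20.5,"ty":-10.7,"tz":120,"roll":0},{"tx":-20.5,"ty":-10.7,"tz":130,"roll":0},{"tx":-20.5,"ty":-10.7,"tz":136,"roll":0},{"tx":-20.5,"ty":-10.7,"tz":136.5,"roll":0},{"tx":-20.5,"ty":-10.7,"tz":136.5,"roll":0}]'

```text
t: 3.13
eef_pos: [544.5, -153.8, 4.6]
tcp_rot: [3.141, 0.0, 2.644]
ft_force: [0.8, 0.3, 0.3]
opening: 1.001
grip_force: 0.0
```

```bash
python3 -c "
from h import *
plan(544,-152.8,4,61.5)"
```

```text
t3.13 pos [ 544.5 -153.8    4.6] rot [1.7999e+02 2.0000e-02 1.5150e+02] open 95.2 F [0.8 0.3 0.3] grip 0.0 q6 -1.47
tx 0.9 ty 0.6 tz 0.6 roll 0.000
```

Close on the block (fingers stop at 56 mm), keeping the arm still.

Request:
step_arm --moves '[{"tx":0,"ty":0,"tz":0,"roll":0},{"tx":0,"ty":0,"tz":0,"roll":0},{"tx":0,"ty":0,"tz":0,"roll":0},{"tx":0,"ty":0,"tz":0,"roll":0},{"tx":0,"ty":0,"tz":0,"roll":0},{"tx":0,"ty":0,"tz":0,"roll":0},{"tx":0,"ty":0,"tz":0,"roll":0},{"tx":0,"ty":0,"tz":0,"roll":0},{"tx":0,"ty":0,"tz":0,"roll":0},{"tx":0,"ty":0,"tz":0,"roll":0}]' --grip 40

```text
t: 3.97
eef_pos: [544.2, -154.1, 4.3]
tcp_rot: [-3.142, 0.0, 2.644]
ft_force: [-1.8, -2.0, 3.0]
opening: 0.585
grip_force: 30.0
```

Request:
step_arm --moves '[{"tx":0,"ty":0,"tz":-4,"roll":0},{"tx":0,"ty":0,"tz":-10,"roll":0},{"tx":0,"ty":0,"tz":-18,"roll":0},{"tx":0,"ty":0,"tz":-28,"roll":0},{"tx":0,"ty":0,"tz":-38,"roll":0},{"tx":0,"ty":0,"tz":-45,"roll":0},{"tx":0,"ty":0,"tz":-45,"roll":0},{"tx":0,"ty":0,"tz":-45,"roll":0}]'

```text
t: 4.63
eef_pos: [544.4, -154.0, 49.8]
tcp_rot: [3.141, 0.001, 2.644]
ft_force: [-0.9, 0.6, -6.6]
opening: 0.587
grip_force: 30.0
```

```bash
python3 - <<'E'
from h import *
w=snap("wrist","w2.png");s=snap("scene","s2.png")
plan(544,-152.8,4,61.5)
cv2.imwrite("pics/c2.png",np.hstack([cv2.resize(w["pixels"][140:380,160:480],(440,330)),cv2.resize(s["pixels"][150:240,240:330],(330,330),interpolation=cv2.INTER_CUBIC)]))
E
```

```text
t4.73 pos [ 544.  -153.9   49. ] rot [ 1.8000e+02 -2.0000e-02  1.5148e+02] open 55.8 F [-0.4  0.3 -6.9] grip 30.0 q6 -1.47
tx 0.5 ty 0.9 tz 45.0 roll -0.000
```

View pics/c2.png

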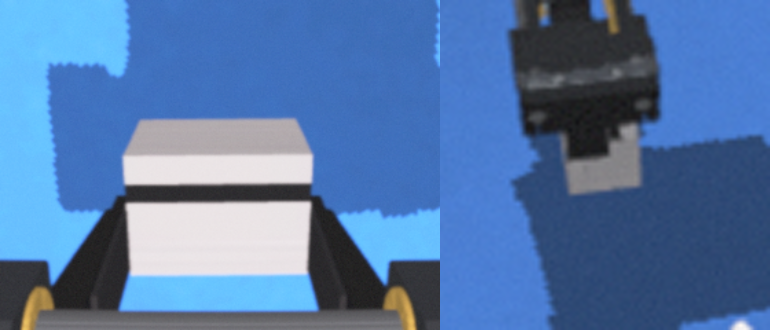

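The block is gripped and level, but it didn't swing on the wide pad contact. I'll set it back down and regrip only the top groove-side corner with the fingertips, so gravity can turn it.

Request:
step_arm --moves '[{"tx":0,"ty":0,"tz":15,"roll":0},{"tx":0,"ty":0,"tz":28,"roll":0},{"tx":0,"ty":0,"tz":38,"roll":0},{"tx":0,"ty":0,"tz":43,"roll":0},{"tx":0,"ty":0,"tz":45,"roll":0},{"tx":0,"ty":0,"tz":45,"roll":0}]'

```text
t: 5.23
eef_pos: [544.0, -153.9, 4.2]
tcp_rot: [-3.142, -0.001, 2.644]
ft_force: [-0.5, 0.0, -7.4]
opening: 0.588
grip_force: 30.0
```

Request:
step_arm --moves '[{"tx":0,"ty":0,"tz":0,"roll":0},{"tx":0,"ty":0,"tz":0,"roll":0},{"tx":0,"ty":0,"tz":0,"roll":0},{"tx":0,"ty":0,"tz":0,"roll":0},{"tx":0,"ty":0,"tz":0,"roll":0},{"tx":0,"ty":0,"tz":-15,"roll":0},{"tx":-5,"ty":0,"tz":-29,"roll":0},{"tx":-11,"ty":0,"tz":-29,"roll":0},{"tx":-11,"ty":0,"tz":-29,"roll":0},{"tx":-11,"ty":0,"tz":-29,"roll":0}]' --grip 80

```text
t: 6.07
eef_pos: [553.8, -159.2, 32.6]
tcp_rot: [3.142, -0.0, 2.644]
ft_force: [0.1, 0.3, 0.2]
opening: 0.843
grip_force: 0.0
```

Request:
step_arm --moves '[{"tx":0,"ty":0,"tz":0,"roll":0},{"tx":0,"ty":0,"tz":0,"roll":0},{"tx":0,"ty":0,"tz":0,"roll":0},{"tx":0,"ty":0,"tz":0,"roll":0},{"tx":0,"ty":0,"tz":0,"roll":0},{"tx":0,"ty":0,"tz":0,"roll":0}]' --grip 40

```text
t: 6.57
eef_pos: [553.9, -159.2, 33.1]
tcp_rot: [3.141, -0.0, 2.644]
ft_force: [-0.2, 0.0, 0.5]
opening: 0.477
grip_force: 0.0
```

```bash
python3 - <<'E'
from h import *
w=snap("wrist","w3.png");s=snap("scene","s3.png")
plan(544,-152.8,4,61.5)
cv2.imwrite("pics/c3.png",np.hstack([cv2.resize(w["pixels"][140:380,160:480],(440,330)),cv2.resize(s["pixels"][150:240,240:330],(330,330),interpolation=cv2.INTER_CUBIC)]))
E
```

```text
t6.67 pos [ 553.9 -159.2   33.2] rot [180.    -0.   151.48] open 41.6 F [-0.4  0.4 -0.8] grip 0.0 q6 -1.47
tx 11.7 ty 0.9 tz 29.2 roll -0.000
```

View pics/c3.png

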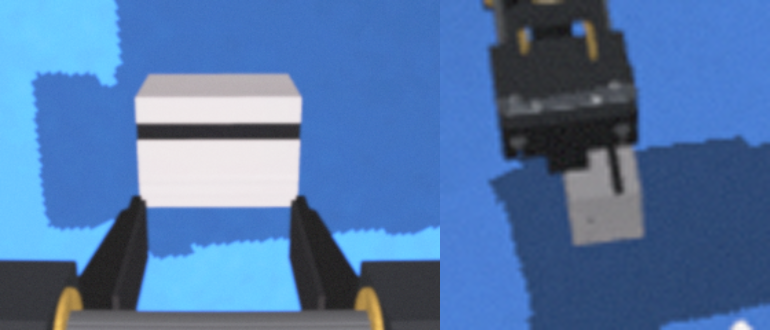

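The fingers closed just past the groove edge and missed the block, which hasn't moved. I'll reopen and shift 7 mm back towards the block.

Request:
step_arm --moves '[{"tx":0,"ty":0,"tz":0,"roll":0},{"tx":0,"ty":0,"tz":0,"roll":0},{"tx":0,"ty":0,"tz":0,"roll":0},{"tx":0,"ty":0,"tz":0,"roll":0},{"tx":0,"ty":0,"tz":0,"roll":0},{"tx":7,"ty":0,"tz":2,"roll":0},{"tx":7,"ty":0,"tz":2,"roll":0},{"tx":7,"ty":0,"tz":2,"roll":0}]' --grip 75

```text
t: 7.33
eef_pos: [547.2, -155.6, 31.1]
tcp_rot: [3.142, -0.001, 2.644]
ft_force: [-0.0, -0.5, 1.1]
opening: 0.792
grip_force: 0.0
```

Request:
step_arm --moves '[{"tx":0,"ty":0,"tz":0,"roll":0},{"tx":0,"ty":0,"tz":0,"roll":0},{"tx":0,"ty":0,"tz":0,"roll":0},{"tx":0,"ty":0,"tz":0,"roll":0},{"tx":0,"ty":0,"tz":0,"roll":0},{"tx":0,"ty":0,"tz":0,"roll":0}]' --grip 45

```text
t: 7.83
eef_pos: [547.7, -155.9, 31.2]
tcp_rot: [3.142, -0.0, 2.644]
ft_force: [0.7, -0.1, 0.5]
opening: 0.482
grip_force: 0.0
```

```bash
python3 - <<'E'
from h import *
c=snap("wrist","w4.png")
p=env.state()["eef_pos"]; print(p)
d=dict(c); V=c["view"].copy(); V[:3,3]-=V[:3,:3]@(np.array([553.9,-159.2,33.2])-p); d["view"]=V
px=[(258.9,210.5),(378.9,210.5),(378.9,290.5),(258.9,290.5)]
rect(ray(d,px,40),"w3")
print(ray(d,px,40).round(1))
im=cv2.cvtColor(c["pixels"],cv2.COLOR_BGR2GRAY); hsv=cv2.cvtColor(c["pixels"],cv2.COLOR_BGR2HSV)
m=((hsv[...,1]<40)&(hsv[...,2]>140)).astype(np.uint8)
n,l,s,_=cv2.connectedComponentsWithStats(m)
for r in s[1:]:
    if r[4]>300: print(r)
# projections of fingertips region: tcp +- 23 along tool y, heights
a=np.radians(61.5);u=np.array([np.cos(a),np.sin(a),0])
print(proj(c,[p+23*u,p-23*u]).round(1))
print(im[200:330:6,318])
E
```

```text
[ 547.76915452 -155.87444489   31.18602981]
w3 ctr [ 538.1 -148.6   40. ] sides [np.float64(55.3), np.float64(40.2), np.float64(58.8), np.float64(40.2)] ang [  61.5  -26.  -118.5  149.1]
[[ 507.2 -163.3   40. ]
 [ 533.6 -114.7   40. ]
 [ 569.8 -132.3   40. ]
 [ 541.7 -184.    40. ]]
[567   0  27  24 398]
[ 542   98   98   92 6558]
[ 259  207  120   38 4345]
[ 589  231   51   70 2431]
[ 260  256  118   49 5477]
[ 542  395   47   46 1374]
[ 52 411  29  35 502]
[[361.  282.9]
 [269.7 282.9]]
[110 143 179 178 181 235 234 235  46  52 235 235 235 236 237 235 233 233
 114 111 164 183]
```

View pics/w4.png

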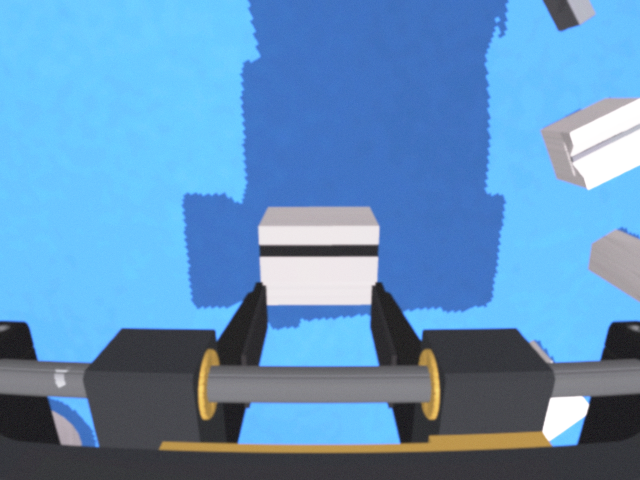

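The view shows the block undisturbed (x 260–378, y 207–305). The narrow tips (near y 283) don't grip, so the pads must start further back. I'll go 8 mm deeper and a little closer to the groove edge.

Request:
step_arm --moves '[{"tx":0,"ty":0,"tz":0,"roll":0},{"tx":0,"ty":0,"tz":0,"roll":0},{"tx":0,"ty":0,"tz":0,"roll":0},{"tx":0,"ty":0,"tz":0,"roll":0},{"tx":0,"ty":0,"tz":0,"roll":0},{"tx":-3,"ty":0,"tz":4,"roll":0},{"tx":-3,"ty":0,"tz":8,"roll":0},{"tx":-3,"ty":0,"tz":8,"roll":0}]' --grip 70

```text
t: 8.55
eef_pos: [550.1, -157.2, 22.3]
tcp_rot: [-3.142, -0.001, 2.644]
ft_force: [-0.5, 0.5, 0.2]
opening: 0.739
grip_force: 0.0
```

Request:
step_arm --moves '[{"tx":0,"ty":0,"tz":0,"roll":0},{"tx":0,"ty":0,"tz":0,"roll":0},{"tx":0,"ty":0,"tz":0,"roll":0},{"tx":0,"ty":0,"tz":0,"roll":0},{"tx":0,"ty":0,"tz":0,"roll":0},{"tx":0,"ty":0,"tz":0,"roll":0}]' --grip 48

```text
t: 9.05
eef_pos: [550.4, -157.3, 23.3]
tcp_rot: [3.141, 0.0, 2.644]
ft_force: [-0.4, -0.7, 0.1]
opening: 0.508
grip_force: 0.0
```

```bash
python3 - <<'E'
from h import *
w=snap("wrist","w5.png");s=snap("scene","s5.png")
cv2.imwrite("pics/c5.png",np.hstack([cv2.resize(w["pixels"][190:340,220:420],(480,360),interpolation=cv2.INTER_CUBIC),cv2.resize(s["pixels"][160:220,255:305],(300,360),interpolation=cv2.INTER_CUBIC)]))
print(env.state()["opening"]*95.1)
E
```

```text
48.08648085153181
```

View pics/c5.png

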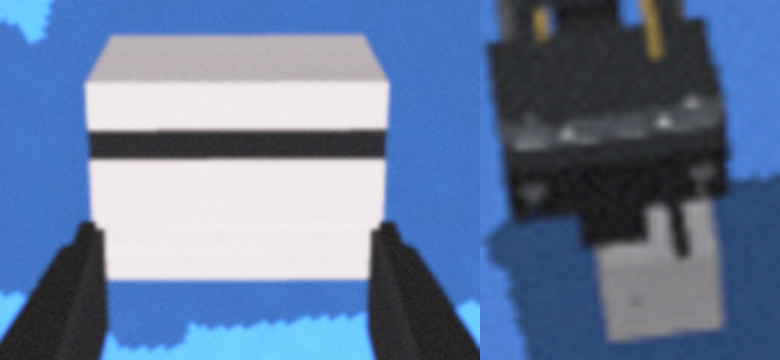

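The crop shows the finger tips overlapping the block's groove ends without gripping, so only a deeper pad region holds. New plan:

1. Regrip firmly nearer mid-block and lift.
2. Turn the block by pushing its lower foot edge against the fixed plate's open end.
3. Press it flat on the table.

Request:
step_arm --moves '[{"tx":0,"ty":0,"tz":0,"roll":0},{"tx":0,"ty":0,"tz":0,"roll":0},{"tx":0,"ty":0,"tz":0,"roll":0},{"tx":0,"ty":0,"tz":0,"roll":0},{"tx":0,"ty":0,"tz":0,"roll":0},{"tx":0,"ty":0,"tz":0,"roll":0},{"tx":9,"ty":1.5,"tz":5,"roll":0},{"tx":9,"ty":1.5,"tz":14,"roll":0},{"tx":9,"ty":1.5,"tz":14,"roll":0}]' --grip 78

```text
t: 9.9
eef_pos: [542.0, -151.0, 7.6]
tcp_rot: [-3.141, -0.002, 2.644]
ft_force: [-0.3, -0.5, -0.8]
opening: 0.821
grip_force: 0.0
```

Request:
step_arm --moves '[{"tx":0,"ty":0,"tz":0,"roll":0},{"tx":0,"ty":0,"tz":0,"roll":0},{"tx":0,"ty":0,"tz":0,"roll":0},{"tx":0,"ty":0,"tz":0,"roll":0},{"tx":0,"ty":0,"tz":0,"roll":0},{"tx":0,"ty":0,"tz":0,"roll":0},{"tx":0,"ty":0,"tz":0,"roll":0},{"tx":0,"ty":0,"tz":0,"roll":0}]' --grip 45

```text
t: 10.57
eef_pos: [543.3, -151.9, 9.3]
tcp_rot: [3.142, 0.0, 2.644]
ft_force: [-0.9, -2.8, 2.1]
opening: 0.581
grip_force: 30.0
```

```bash
python3 - <<'E'
from h import *
def screws(c,lo,z):
    hsv=cv2.cvtColor(c["pixels"],cv2.COLOR_BGR2HSV)
    m=((hsv[...,1]<50)&(hsv[...,2]>150)).astype(np.uint8)
    n,l,s,ce=cv2.connectedComponentsWithStats(m)
    k=[i for i in range(1,n) if lo<=s[i,4]<60]
    W=ray(c,ce[k],z)
    for i,w in zip(k,W):
        if abs(w[0]-557)<75 and abs(w[1]-175)<85: print(ce[i].round(1),s[i,4],w.round(1))
for n in("top","scene"):
    print(n);screws(snap(n,n+"6.png"),6,16)
plan(544,-152.8,4,61.5)
E
```

```text
top
[269.9 212.2] 27 [613.4 130.9  16. ]
[228.  226.5] 22 [580.9 236.7  16. ]
[280.5 244.2] 28 [533.  106.5  16. ]
[238.2 258.3] 23 [501.1 212.7  16. ]
scene
[363.7 280.1] 33 [534.  105.9  16. ]
[339.  311.5] 38 [613.5 129.6  16. ]
[391.5 344.1] 44 [581.3 235.4  16. ]
t10.67 pos [ 543.3 -151.9    9.3] rot [1.8000e+02 2.0000e-02 1.5148e+02] open 55.2 F [-1.1 -2.2  1. ] grip 30.0 q6 -1.46
tx -1.1 ty -0.5 tz 5.3 roll -0.000
```

Gripped at 55 mm. The screw heads fix the nest's axis at about 106.9°, with its origin near (555.8, 175.8). Now I'll carry the block to just short of the plate's open end.

Request:
step_arm --moves '[{"tx":0,"ty":0,"tz":-15,"roll":0},{"tx":0,"ty":0,"tz":-40,"roll":0},{"tx":3,"ty":10,"tz":-60,"roll":0.03},{"tx":10,"ty":32,"tz":-66,"roll":0.12},{"tx":18,"ty":58,"tz":-66,"roll":0.23},{"tx":26,"ty":85,"tz":-66,"roll":0.34},{"tx":34,"ty":112,"tz":-66,"roll":0.45},{"tx":43,"ty":140,"tz":-66,"roll":0.56},{"tx":51,"ty":167,"tz":-66,"roll":0.67},{"tx":58,"ty":190,"tz":-66,"roll":0.75},{"tx":64,"ty":208,"tz":-66,"roll":0.779},{"tx":66,"ty":215.5,"tz":-66,"roll":0.779}]'

```text
t: 11.67
eef_pos: [587.4, 71.8, 74.3]
tcp_rot: [-3.14, -0.001, 1.865]
ft_force: [-0.6, -0.8, -6.6]
opening: 0.58
grip_force: 30.0
```

Request:
step_arm --moves '[{"tx":0,"ty":0,"tz":15,"roll":0},{"tx":0,"ty":0,"tz":35,"roll":0},{"tx":0,"ty":0,"tz":52,"roll":0},{"tx":0,"ty":0,"tz":60,"roll":0},{"tx":0,"ty":0,"tz":62,"roll":0},{"tx":0,"ty":0,"tz":62,"roll":0}]'

```text
t: 12.17
eef_pos: [587.7, 68.9, 12.7]
tcp_rot: [-3.14, -0.001, 1.865]
ft_force: [0.6, 0.6, -6.0]
opening: 0.58
grip_force: 30.0
```

```bash
python3 - <<'E'
from h import *
w=snap("wrist","w7.png")
plan(588.1,69.1,13.3,16.85)
Y=np.array([-.290,.957,0]);X=np.array([.957,.290,0]);o=np.array([555.8,175.8,15])
print("plate -y corners proj",proj(w,[o-75*Y-50*X,o-75*Y+50*X]).round(1))
cv2.imwrite("pics/w7v.png",w["pixels"])
E
```

```text
t12.22 pos [588.2  69.   13.5] rot [-1.8000e+02 -1.0000e-02  1.0685e+02] open 55.4 F [-0.1 -0.  -6. ] grip 30.0 q6 -0.29
tx 0.2 ty -0.1 tz 0.2 roll -0.000
plate -y corners proj [[212.2 215.7]
 [422.5 215.8]]
```

View pics/w7v.png

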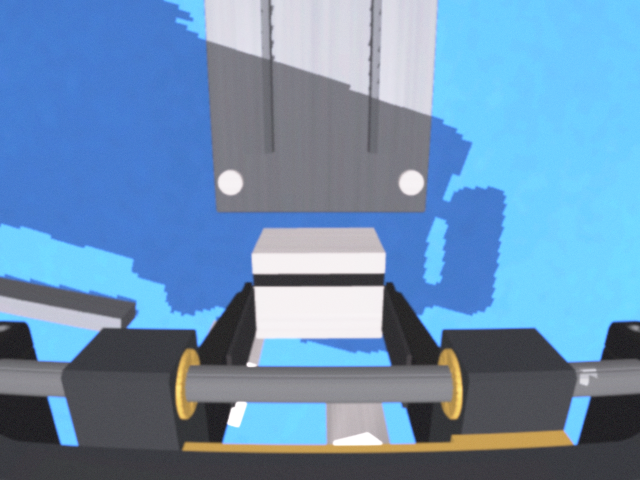

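The plate end is at row 212 (x 217–426) and the held block is just short of it (x 254–385, foot face near row 229–250). Now I'll tumble the block against the plate end along an arc.

Request:
step_arm --moves '[{"tx":6,"ty":0,"tz":1,"roll":0},{"tx":10,"ty":0,"tz":1,"roll":0},{"tx":13,"ty":0,"tz":0,"roll":0},{"tx":17,"ty":0,"tz":-2.5,"roll":0},{"tx":21,"ty":0,"tz":-5,"roll":0},{"tx":25,"ty":0,"tz":-6.5,"roll":0},{"tx":29,"ty":0,"tz":-7.5,"roll":0},{"tx":33,"ty":0,"tz":-8,"roll":0},{"tx":37,"ty":0,"tz":-8.5,"roll":0},{"tx":41,"ty":0,"tz":-8.5,"roll":0},{"tx":41,"ty":0,"tz":-8.5,"roll":0}]'

```text
t: 13.13
eef_pos: [576.9, 108.9, 23.7]
tcp_rot: [3.139, 0.001, 1.866]
ft_force: [-1.7, -4.6, 6.9]
opening: 0.565
grip_force: 30.0
```

```bash
python3 - <<'E'
from h import *
w=snap("wrist","w8.png")
plan(588.1,69.1,13.3,16.85)
g=cv2.cvtColor(w["pixels"],cv2.COLOR_BGR2GRAY)
print("col319 rows150-340/4",g[150:340:4,315:324].mean(1).round().astype(int))
E
```

```text
t13.18 pos [577.  108.7  23.6] rot [1.7984e+02 7.0000e-02 1.0690e+02] open 54.0 F [-1.  -6.   5.7] grip 30.0 q6 -0.22
tx -41.1 ty -0.9 tz 10.3 roll 0.001
col319 rows150-340/4 [125 125 125 125 125 124 124 124 124 124 124 125 125 126 124 125 124 125
 123 124 125 123 125 124 124 124 124 123 154 241 241 241 240  95  51  51
 223 240 240 241 241 240 241 242 240 240 241 239]
```

```bash
python3 - <<'E'
from h import *
from scipy.optimize import least_squares
w=optics.read_camera("wrist"); w["pixels"]=cv2.imread("pics/w8.png")
g=cv2.cvtColor(w["pixels"],cv2.COLOR_BGR2GRAY)
print(g[256:300:2,315:324].mean(1).round().astype(int)); print(g[330:372:2,315:324].mean(1).round().astype(int))
s=env.state();p=s["eef_pos"];yaw=s["tcp_rot"][2];tx=np.array([np.cos(yaw),np.sin(yaw),0])
G=p+[0,0,18.8]
for th in range(0,91,10):
    t=np.radians(th)
    def pt(xb,zb):
        a,b=xb+6.5,zb-28.1
        return G+tx*(a*np.cos(t)+b*np.sin(t))+np.array([0,0,1])*(-a*np.sin(t)+b*np.cos(t))
    print(th,proj(w,[pt(20,40),pt(9.5,40),pt(6.5,40),pt(-20,40),pt(20,0)])[:,1].round(0))
E
```

```text
[125 123 124 154 231 241 241 241 241 241 241 240 225  95  52  51  50  51
  87 223 240 240]
[240 241 241 241 239 239 240 240 241 234 215 229 241 243 242 240 223 202
 141 102 107]
0 [256. 279. 286. 341. 229.]
10 [249. 273. 280. 339. 237.]
20 [243. 267. 274. 335. 246.]
30 [240. 263. 270. 331. 256.]
40 [239. 260. 266. 326. 267.]
50 [239. 259. 264. 319. 278.]
60 [242. 258. 263. 312. 290.]
70 [246. 259. 264. 305. 303.]
80 [251. 262. 265. 297. 315.]
90 [258. 265. 267. 290. 327.]
```

```bash
cat >> h.py <<'E'
from scipy.optimize import least_squares
def tilt(w,rows,xs=(20,11,5,-20),g=(-6.5,28.1)):
    "fit tilt, slip along tool x for given dz from rows of z=40 face lines"
    s=env.state();p=s["eef_pos"];yaw=s["tcp_rot"][2];tx=np.array([np.cos(yaw),np.sin(yaw),0]);Z=np.array([0,0,1])
    G=p+[0,0,18.8]
    def pt(q,xb,zb,dz):
        t=np.radians(q[0]);a,b=xb-g[0],zb-g[1]
        return G+tx*(a*np.cos(t)+b*np.sin(t)+q[1])+Z*(-a*np.sin(t)+b*np.cos(t)+dz)
    for dz in(-10,-5,0,5,10):
      for t0 in(10,70):
        r=least_squares(lambda q:proj(w,[pt(q,x,40,dz) for x in xs])[:,1]-rows,[t0,0])
        c=pt(r.x,20,0,dz);print("dz",dz,"th,dx",r.x.round(1),"cost",round(r.cost,1),"corner fwd",((c-p)@tx).round(1),"z",c[2].round(1),"groove corner z",pt(r.x,-20,0,dz)[2].round(1))
E
python3 - <<'E'
from h import *
w=optics.read_camera("wrist")
tilt(w,[262.5,281.5,292.5,350])
E
```

```text
dz -10 th,dx [ 27.  -14.1] cost 2.8 corner fwd -3.3 z -4.6 groove corner z 13.5
dz -10 th,dx [ 27.  -14.1] cost 2.8 corner fwd -3.3 z -4.6 groove corner z 13.5
dz -5 th,dx [ 32.9 -12.9] cost 1.4 corner fwd -5.9 z -0.6 groove corner z 21.2
dz -5 th,dx [ 32.9 -12.9] cost 1.4 corner fwd -5.9 z -0.6 groove corner z 21.2
dz 0 th,dx [10.7 -5.8] cost 4.2 corner fwd 15.1 z 9.9 groove corner z 17.3
dz 0 th,dx [ 39.3 -11.6] cost 0.9 corner fwd -8.9 z 3.9 groove corner z 29.2
dz 5 th,dx [ 4.5 -1.8] cost 5.4 corner fwd 22.4 z 17.3 groove corner z 20.5
dz 5 th,dx [ 44.1 -10. ] cost 0.7 corner fwd -10.5 z 8.8 groove corner z 36.7
dz 10 th,dx [0.1 1.7] cost 6.5 corner fwd 28.2 z 24.3 groove corner z 24.4
dz 10 th,dx [48.2 -8.1] cost 0.6 corner fwd -11.4 z 13.9 groove corner z 43.8
```

The fit gives a tilt of about 38°, with some slip at the pads. I'll push a bit further, then lift and back off.

Request:
step_arm --moves '[{"tx":3,"ty":0,"tz":0,"roll":0},{"tx":6,"ty":0,"tz":1,"roll":0},{"tx":9,"ty":0,"tz":2,"roll":0},{"tx":9,"ty":0,"tz":2,"roll":0}]'

```text
t: 13.62
eef_pos: [574.8, 117.7, 22.2]
tcp_rot: [3.138, 0.001, 1.865]
ft_force: [-2.0, -2.2, 12.0]
opening: 0.568
grip_force: 30.0
```

Request:
step_arm --moves '[{"tx":0,"ty":0,"tz":-8,"roll":0},{"tx":-4,"ty":0,"tz":-20,"roll":0},{"tx":-15,"ty":0,"tz":-30,"roll":0},{"tx":-30,"ty":0,"tz":-30,"roll":0},{"tx":-45,"ty":0,"tz":-30,"roll":0},{"tx":-55,"ty":0,"tz":-30,"roll":0},{"tx":-60,"ty":0,"tz":-30,"roll":0},{"tx":-60,"ty":0,"tz":-30,"roll":0}]'

```text
t: 14.28
eef_pos: [591.1, 58.0, 49.1]
tcp_rot: [-3.141, -0.0, 1.863]
ft_force: [0.3, 0.2, -6.3]
opening: 0.567
grip_force: 30.0
```

```bash
python3 - <<'E'
from h import *
w=snap("wrist","w9.png")
plan(588.1,69.1,13.3,16.85)
g=cv2.cvtColor(w["pixels"],cv2.COLOR_BGR2GRAY)[:,315:324].mean(1)
d=np.diff(g); print([(r,int(g[r-2]),int(g[r+3])) for r in range(180,380) if abs(d[r])>12])
E
```

```text
t14.33 pos [590.8  58.8  49.1] rot [-1.7994e+02 -3.0000e-02  1.0676e+02] open 53.4 F [-0.3 -0.1 -6.8] grip 30.0 q6 -0.3
tx 10.7 ty 0.4 tz 35.8 roll -0.002
[(260, 112, 233), (261, 113, 239), (262, 120, 240), (279, 240, 104), (280, 240, 62), (281, 239, 52), (282, 226, 52), (292, 52, 223), (293, 55, 239), (294, 58, 241), (295, 88, 241), (351, 243, 189), (352, 242, 184), (353, 235, 184), (364, 183, 105), (365, 183, 98), (366, 182, 101)]
```

Request:
step_arm --moves '[{"tx":0,"ty":0,"tz":12,"roll":0},{"tx":0,"ty":0,"tz":23,"roll":0},{"tx":0,"ty":0,"tz":29,"roll":0},{"tx":4,"ty":0,"tz":31.5,"roll":0},{"tx":8,"ty":0,"tz":33,"roll":0},{"tx":11,"ty":0,"tz":35,"roll":0},{"tx":14,"ty":0,"tz":37,"roll":0},{"tx":14,"ty":0,"tz":37,"roll":0}]'

```text
t: 15.0
eef_pos: [586.5, 74.2, 14.8]
tcp_rot: [3.141, -0.0, 1.866]
ft_force: [-10.1, 2.4, 26.7]
opening: 0.576
grip_force: 30.0
```

```bash
cat >> h.py <<'E'
def rows(f):
    w=snap("wrist",f)
    plan(588.1,69.1,13.3,16.85)
    g=cv2.cvtColor(w["pixels"],cv2.COLOR_BGR2GRAY)[:,315:324].mean(1)
    d=np.diff(g); print([(r,int(g[r-3]),int(g[r+4])) for r in range(180,380) if abs(d[r])>12 and abs(d[r])>=max(abs(d[r-2:r+3]))])
    return w
E
python3 -c "
from h import *
rows('w10.png')"
```

```text
t15.05 pos [586.5  74.1  14.8] rot [ 1.7997e+02 -1.0000e-02  1.0691e+02] open 54.6 F [-9.9  2.1 27.3] grip 30.0 q6 -0.28
tx -5.2 ty 0.1 tz 1.5 roll 0.001
[(266, 118, 239), (284, 239, 49), (295, 49, 239), (366, 245, 108)]
```

Request:
step_arm --moves '[{"tx":3,"ty":0,"tz":1,"roll":0},{"tx":6,"ty":0,"tz":2.5,"roll":0},{"tx":9,"ty":0,"tz":4,"roll":0},{"tx":12,"ty":0,"tz":6,"roll":0},{"tx":12,"ty":0,"tz":6,"roll":0}]'

```text
t: 15.47
eef_pos: [582.9, 86.0, 7.6]
tcp_rot: [3.141, -0.001, 1.866]
ft_force: [-7.2, 5.3, 15.2]
opening: 0.583
grip_force: 30.0
```

```bash
python3 -c "
from h import *
w=rows('w11.png'); s=snap('scene','s11.png')
cv2.imwrite('pics/c11.png',np.hstack([cv2.resize(w['pixels'][200:380,220:420],(440,396),interpolation=cv2.INTER_CUBIC),cv2.resize(s['pixels'][240:320,300:372],(356,396),interpolation=cv2.INTER_CUBIC)]))"
```

```text
t15.52 pos [583.   85.8   7.7] rot [ 1.7999e+02 -3.0000e-02  1.0691e+02] open 55.4 F [-7.7  5.9 15.3] grip 30.0 q6 -0.26
tx -17.5 ty 0.0 tz -5.6 roll 0.001
[(275, 121, 228), (289, 228, 48), (298, 48, 228), (366, 252, 110)]
```

View pics/c11.png

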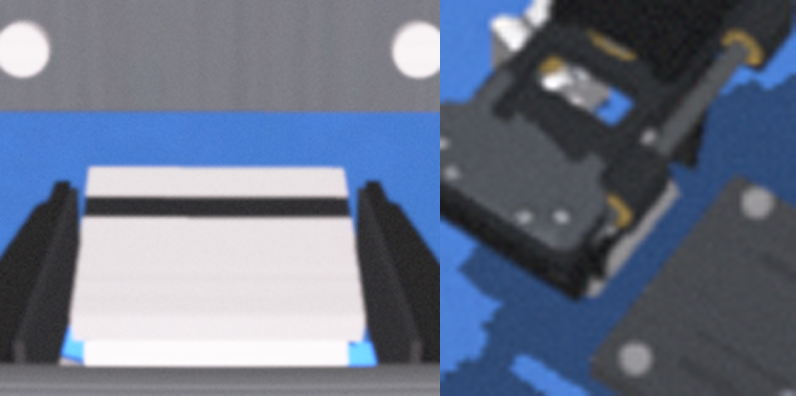

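The block has clearly turned: the slot face now tilts towards the camera and the groove face is bright at the bottom, with its edge near row 354. I'll fit the tilt numerically.

```bash
python3 -c "
from h import *
w=optics.read_camera('wrist')
tilt(w,[275.5,289.5,298.5,354.5])"
```

```text
dz -10 th,dx [  7.9 -13.8] cost 19.4 corner fwd 8.6 z -15.0 groove corner z -9.4
dz -10 th,dx [ 45.3 -21.4] cost 8.7 corner fwd -22.8 z -22.1 groove corner z 6.4
dz -5 th,dx [  2.9 -10. ] cost 21.2 corner fwd 15.1 z -7.9 groove corner z -5.9
dz -5 th,dx [ 48.8 -19.4] cost 7.8 corner fwd -23.2 z -16.9 groove corner z 13.2
dz 0 th,dx [-1.  -6.4] cost 22.9 corner fwd 20.6 z -1.1 groove corner z -1.8
dz 0 th,dx [ 52.  -17.3] cost 7.1 corner fwd -23.2 z -11.7 groove corner z 19.9
dz 5 th,dx [-4.4 -3. ] cost 24.5 corner fwd 25.5 z 5.5 groove corner z 2.5
dz 5 th,dx [ 54.9 -15.2] cost 6.4 corner fwd -22.9 z -6.3 groove corner z 26.4
dz 10 th,dx [-7.4  0.3] cost 26.2 corner fwd 30.1 z 12.1 groove corner z 6.9
dz 10 th,dx [ 57.6 -12.9] cost 5.8 corner fwd -22.5 z -0.9 groove corner z 32.9
```

Tilt is about 58°, past the tipping balance. The plate edge is only about 20 mm ahead, so I'll lift, back off 22 mm, then press down to rotate further.

Request:
step_arm --moves '[{"tx":0,"ty":0,"tz":-6,"roll":0},{"tx":-7,"ty":0,"tz":-7,"roll":0},{"tx":-15,"ty":0,"tz":-7,"roll":0},{"tx":-22,"ty":0,"tz":-7,"roll":0},{"tx":-22,"ty":0,"tz":-4,"roll":0},{"tx":-22,"ty":0,"tz":0,"roll":0},{"tx":-19,"ty":0,"tz":2,"roll":0},{"tx":-16,"ty":0,"tz":4,"roll":0},{"tx":-15,"ty":0,"tz":4.5,"roll":0},{"tx":-15,"ty":0,"tz":4.5,"roll":0}]'

```text
t: 16.45
eef_pos: [587.8, 70.2, 2.3]
tcp_rot: [3.141, 0.0, 1.865]
ft_force: [-2.1, 1.0, 3.8]
opening: 0.584
grip_force: 30.0
```

```bash
python3 -c "
from h import *
rows('w12.png')"
```

```text
t16.50 pos [587.9  70.1   2.4] rot [179.99  -0.   106.85] open 55.3 F [-3.1  0.7  3.6] grip 30.0 q6 -0.29
tx -1.1 ty -0.1 tz -10.9 roll 0.000
[(282, 123, 221), (294, 221, 47), (301, 47, 220), (354, 244, 124), (359, 122, 250), (366, 250, 113)]
```

Request:
step_arm --moves '[{"tx":0,"ty":0,"tz":0,"roll":0},{"tx":0,"ty":0,"tz":0,"roll":0},{"tx":0,"ty":0,"tz":0,"roll":0},{"tx":0,"ty":0,"tz":0,"roll":0},{"tx":0,"ty":0,"tz":0,"roll":0},{"tx":0,"ty":0,"tz":0,"roll":0},{"tx":0,"ty":0,"tz":-20,"roll":0},{"tx":-15,"ty":0,"tz":-50,"roll":0},{"tx":-30,"ty":0,"tz":-80,"roll":0},{"tx":-30,"ty":0,"tz":-80,"roll":0},{"tx":-30,"ty":0,"tz":-80,"roll":0}]' --grip 85

```text
t: 17.42
eef_pos: [597.4, 40.8, 83.7]
tcp_rot: [3.138, 0.001, 1.864]
ft_force: [-1.4, 0.5, -1.1]
opening: 0.894
grip_force: 0.0
```

```bash
python3 - <<'E'
from h import *
w=rows("w13.png")
hsv=cv2.cvtColor(w["pixels"],cv2.COLOR_BGR2HSV)
m=((hsv[...,1]<60)&(hsv[...,2]>90)).astype(np.uint8)
n,l,s,ce=cv2.connectedComponentsWithStats(m)
for i in range(1,n):
    if s[i,4]>500: print(s[i],ce[i].round(1))
g=cv2.cvtColor(w["pixels"],cv2.COLOR_BGR2GRAY)
small=cv2.resize(g[190:370,200:440],(40,30),interpolation=cv2.INTER_AREA)
for r in small: print(" ".join("%3d"%v for v in r))
E
```

```text
t17.47 pos [596.4  41.3  82.3] rot [1.7996e+02 1.0000e-02 1.0681e+02] open 84.8 F [-1.   0.3 -0.2] grip 0.0 q6 -0.33
tx 29.1 ty 0.1 tz 69.0 roll -0.001
[(186, 103, 152), (189, 141, 167), (196, 167, 227), (210, 227, 183), (223, 182, 127), (227, 116, 219), (261, 227, 102), (284, 104, 167), (365, 169, 89)]
[  232     0   171   138 22764] [317.4  67.6]
[  213   185   153   130 10207] [293.8 238.1]
[   0  197  161   42 2364] [ 79.5 218.1]
[ 323  278   51   78 3100] [346.7 317.5]
[  118   364   402    82 16636] [331.1 391.1]
[590 368  45  42 689] [613.1 387.5]
103 101 102 102 103 102 102 102 102 102 102 116 165 166 166 166 166 166 165 164 164 163 163 162 162 161 160 115 101 101 100 101 101 100 101 100 100 100 101 101
102 101 101 102 102 102 102 103 103 102 102 164 218 218 218 218 217 217 216 215 214 214 212 212 210 210 208 164 101 101 101 100 100 100 101 101 100 100 100 100
102 102 102 102 102 102 102 103 103 103 103 167 226 227 227 227 228 228 228 227 227 227 227 227 226 226 225 173 100 100 100 101 100 100 100 100 101 101 100 100
101 102 103 102 102 103 103 103 103 102 102 145 202 202 203
[... 3560 characters left out ...]
 255 255 255 209 168 168 168 169 169 168 168 127  40  39  39
 40  39  93 167 168 166 166 166 166 167 168 168 168 168 167 167 167 168 168 167 168 176 232 255 255 255 249 228 179 168 167 168 170 170 169 168 162  60  39  40
 40  44 144 166 165 165 165 168 167 168 168 167 168 168 168 166 166 168 168 168 169 170 172 211 216 192 174 170 171 169 168 169 170 170 169 168 168 109  39  39
 39  75 165 166 165 167 167 167 166 168 166 166 167 167 168 168 168 167 168 169 169 170 171 169 170 168 170 170 171 170 169 168 168 169 169 168 167 153  49  39
 78  92 111 111 111 113 114 115 116 116 116 117 118 118 118 119 119 119 120 121 120 120 121 120 119 118 118 119 119 118 117 116 116 116 115 114 112 110  85  79
```

The numeric map shows the block standing groove up: ridges at rows 196–210 and 248–261, with the groove between. Next I'll measure its pose and the neighbouring small V-block's clearance.

```bash
python3 - <<'E'
from h import *
w=optics.read_camera("wrist"); t=optics.read_camera("top")
im=cv2.imread("pics/w13.png"); hsv=cv2.cvtColor(im,cv2.COLOR_BGR2HSV); S=hsv[...,1].astype(int)
for r in (198,204,230,240,250,258):
    c=[k for k in range(240,400) if S[r,k]<60]; b=[k for k in c if k>262]; print(r,b[0],b[-1],end=" | ")
g=cv2.cvtColor(im,cv2.COLOR_BGR2GRAY).astype(float)
for c in (278,316,355):
    d=np.abs(np.diff(g[180:275,c-2:c+3].mean(1))); print(c,[180+int(i) for i in range(2,92) if d[i]>8 and d[i]==d[i-2:i+3].max()])
p=env.state()["eef_pos"]; Y=np.array([-.290,.957,0]);X=np.array([.957,.290,0])
f=lambda P:(((P-p)@X).round(1),((P-p)@Y).round(1))
print("block corners lat,fwd from TCP",f(ray(w,[(269,196),(364,196),(363,261),(270,261)],40)))
rect(ray(w,[(269,196),(364,196),(363,261),(270,261)],40),"blk")
t0=cv2.imread("pics/top0.png");h=cv2.cvtColor(t0[222:250,305:340],cv2.COLOR_BGR2HSV)
m=((h[...,1]<60)).astype(np.uint8);q=cv2.boundingRect(m);print(q)
x0,y0=305+q[0],222+q[1];x1,y1=x0+q[2],y0+q[3]
P=ray(t,[(x0,y0),(x1,y0),(x1,y1),(x0,y1)],30);print("small",P.round(1),f(P))
print("nest pred wrist px",proj(w,[np.array([555.8,175.8,15])-75*Y+k*X for k in(-50,50)]).round(1))
gg=g[150:200]; 
E
```

```text
198 269 365 | 204 269 364 | 230 272 361 | 240 271 361 | 250 263 362 | 258 263 362 | 278 [183, 188, 196, 210, 222, 227, 261, 271]
316 [186, 196, 210, 223, 227, 261]
355 [184, 189, 197, 210, 223, 228, 262]
block corners lat,fwd from TCP (array([-26.9,  27.7,  28.3, -27.6]), array([36.3, 36.3, -3.4, -3.4]))
blk ctr [591.3  57.6  40. ] sides [np.float64(54.5), np.float64(39.7), np.float64(55.9), np.float64(39.7)] ang [  16.8  -72.2 -163.2  105.7]
(9, 7, 16, 13)
small [[567.4  22.2  30. ]
 [566.3 -16.9  30. ]
 [534.5 -15.9  30. ]
 [535.6  23.1  30. ]] (array([-32.8, -45.2, -75.3, -62.9]), array([-10.4, -47.5, -37.4,  -0.4]))
nest pred wrist px [[235.5 142.3]
 [398.3 142.2]]
```

```bash
python3 - <<'E'
from h import *
w=optics.read_camera("wrist"); p=env.state()["eef_pos"]
p13=p; Y=np.array([-.290,.957,0]);X=np.array([.957,.290,0])
for f,pos,rr in(("w13.png",p,(90,110,130)),("w7.png",np.array([588.2,69.,13.5]),(150,175,200))):
    d=dict(w);V=w["view"].copy();V[:3,3]-=V[:3,:3]@(pos-p);d["view"]=V
    S=cv2.cvtColor(cv2.imread("pics/"+f),cv2.COLOR_BGR2HSV)[...,1].astype(int)
    for r in rr:
        k=np.where(S[r]<90)[0];k=k[(k>190)&(k<450)]
        P=ray(d,[(k[0]-.5,r),(k[-1]+.5,r)],15); print(f,r,k[0],k[-1],"lat",((P-[555.8,175.8,15])@X).round(1))
    k=np.where(S[100:230,300:340].mean(1)<90)[0]; e=[i for i in k if i+1 not in k][0]+100.5
    print("end row",e,"y",((ray(d,[(320,e)],15)-[555.8,175.8,15])@Y).round(1))
E
```

```text
w13.png 90 236 399 lat [-49.1  48.4]
w13.png 110 236 398 lat [-49.6  48.3]
w13.png 130 238 398 lat [-48.9  48.8]
end row 137.5 y [-71.6]
w7.png 150 213 428 lat [-47.5  51.3]
w7.png 175 214 426 lat [-47.8  51.2]
w7.png 200 216 425 lat [-47.7  51.6]
end row 211.5 y [-73.4]
```

Request:
step_arm --moves '[{"tx":16.5,"ty":0.3,"tz":10,"roll":0},{"tx":16.5,"ty":0.3,"tz":35,"roll":0},{"tx":16.5,"ty":0.3,"tz":55,"roll":0},{"tx":16.5,"ty":0.3,"tz":68,"roll":0},{"tx":16.5,"ty":0.3,"tz":75,"roll":0},{"tx":16.5,"ty":0.3,"tz":77,"roll":0},{"tx":16.5,"ty":0.3,"tz":77,"roll":0}]'

```text
t: 18.2
eef_pos: [591.7, 57.5, 4.6]
tcp_rot: [-3.14, -0.0, 1.865]
ft_force: [0.5, 0.5, -0.6]
opening: 0.895
grip_force: 0.0
```

Request:
step_arm --moves '[{"tx":0,"ty":0,"tz":0,"roll":0},{"tx":0,"ty":0,"tz":0,"roll":0},{"tx":0,"ty":0,"tz":0,"roll":0},{"tx":0,"ty":0,"tz":0,"roll":0},{"tx":0,"ty":0,"tz":0,"roll":0},{"tx":0,"ty":0,"tz":0,"roll":0},{"tx":0,"ty":0,"tz":0,"roll":0},{"tx":0,"ty":0,"tz":0,"roll":0},{"tx":0,"ty":0,"tz":0,"roll":0}]' --grip 45

```text
t: 18.95
eef_pos: [592.0, 57.3, 5.5]
tcp_rot: [3.141, -0.0, 1.865]
ft_force: [-3.3, -0.5, 5.7]
opening: 0.577
grip_force: 30.0
```

Gripped upright (54.9 mm). Now I'll lift, turn 90° and carry it over the pocket.

Request:
step_arm --moves '[{"tx":0,"ty":0,"tz":-12,"roll":0},{"tx":0,"ty":0,"tz":-35,"roll":0},{"tx":5,"ty":0,"tz":-52,"roll":-0.08},{"tx":14,"ty":0,"tz":-60,"roll":-0.19},{"tx":26,"ty":0,"tz":-60,"roll":-0.3},{"tx":38,"ty":0,"tz":-60,"roll":-0.41},{"tx":50,"ty":0,"tz":-60,"roll":-0.52},{"tx":62,"ty":0,"tz":-60,"roll":-0.63},{"tx":74,"ty":0,"tz":-60,"roll":-0.74},{"tx":86,"ty":0,"tz":-60,"roll":-0.85},{"tx":98,"ty":0,"tz":-60,"roll":-0.95},{"tx":108,"ty":0,"tz":-60,"roll":-1.04}]'

```text
t: 19.95
eef_pos: [559.9, 161.4, 65.2]
tcp_rot: [-3.141, -0.001, 2.91]
ft_force: [-0.4, 0.4, -8.2]
opening: 0.571
grip_force: 30.0
```

Request:
step_arm --moves '[{"tx":2,"ty":-4,"tz":0,"roll":-0.11},{"tx":2.5,"ty":-4.5,"tz":0,"roll":-0.22},{"tx":2.5,"ty":-4.5,"tz":0,"roll":-0.33},{"tx":2.5,"ty":-4.5,"tz":0,"roll":-0.43},{"tx":2.5,"ty":-4.5,"tz":0,"roll":-0.5},{"tx":2.5,"ty":-4.5,"tz":0,"roll":-0.53},{"tx":2.5,"ty":-4.5,"tz":0,"roll":-0.53},{"tx":2.5,"ty":-4.5,"tz":0,"roll":-0.53}]'

```text
t: 20.62
eef_pos: [556.9, 156.8, 65.2]
tcp_rot: [3.141, -0.001, -2.85]
ft_force: [-0.7, -0.1, -6.8]
opening: 0.572
grip_force: 30.0
```

```bash
python3 - <<'E'
from h import *
plan(559.3,165.9,64,106.85)
w=snap("wrist","w14.png")
p=env.state()["eef_pos"]; Y=np.array([-.290,.957,0]);X=np.array([.957,.290,0]);o=np.array([555.8,177.4,15])
g=cv2.cvtColor(w["pixels"],cv2.COLOR_BGR2GRAY)
# predicted rows/cols
N=lambda x,y,z:o+x*X+y*Y+[0,0,z]
print("wall near inner-top/outer-top y=0",proj(w,[N(s*k,0,12) for s in(-1,1) for k in(21.2,24.2,34)]+[N(-50,0,0)]).round(1).tolist())
print("stop top edge",proj(w,[N(x,46,30) for x in(-34,34)]).round(1).tolist(), "block top exp",proj(w,[p+[0,0,35]+s*20*X+k*28*Y for s in(-1,1) for k in(-1,1)]).round(1).tolist())
for c in(315,230,420):
    gc=g[:,c-2:c+3].mean(1);d=np.abs(np.diff(gc));print(c,[(int(i),int(gc[i-3]),int(gc[i+4])) for i in range(3,370) if d[i]>7 and d[i]==d[i-3:i+4].max()])
E
```

```text
t20.62 pos [556.9 156.8  65.2] rot [ 1.7999e+02 -4.0000e-02 -1.6327e+02] open 54.4 F [-0.7 -0.1 -6.8] grip 30.0 q6 -1.7
tx -4.9 ty 8.0 tz 1.2 roll -0.002
wall near inner-top/outer-top y=0 [[350.8, 228.5], [350.9, 223.5], [351.3, 206.8], [349.3, 295.7], [349.2, 300.2], [348.9, 314.6], [350.3, 175.5]]
stop top edge [[440.2, 214.5], [430.0, 328.4]] block top exp [[246.9, 269.1], [383.4, 268.8], [252.0, 353.6], [379.0, 353.4]]
315 [(4, 110, 124), (15, 113, 129), (30, 112, 122), (173, 106, 96), (177, 91, 112), (203, 111, 90), (207, 91, 110), (228, 99, 113), (243, 112, 178), (250, 178, 92), (254, 61, 179), (276, 177, 233), (294, 234, 188), (304, 188, 109), (311, 109, 228), (358, 233, 174), (365, 174, 94)]
230 [(177, 143, 212), (207, 211, 111), (303, 103, 47), (365, 61, 96)]
420 [(173, 108, 96), (177, 92, 112), (207, 93, 109), (227, 104, 115), (293, 78, 107), (314, 105, 211), (322, 196, 44), (364, 34, 94)]
```

```bash
python3 - <<'E'
from h import *
w=optics.read_camera("wrist"); s=env.state();p=s["eef_pos"];yaw=s["tcp_rot"][2];tx=np.array([np.cos(yaw),np.sin(yaw),0]);Z=np.array([0,0,1])
G=p+[0,0,18.8]
def pt(q,f,h):
    t=np.radians(q[0]);b=h-24.3
    return G+tx*(f*np.cos(t)+b*np.sin(t)+q[1])+Z*(-f*np.sin(t)+b*np.cos(t)+q[2])
pts=[(20,0),(20,40),(12,40),(-12,40),(-20,40)]; rows=[243.5,276.5,294,341,358.5]
ok=[0,1,2,4]
for fz in (None,0):
    fn=lambda q:proj(w,[pt([q[0],q[1],q[2] if fz is None else 0],*pts[i]) for i in ok])[:,1]-[rows[i] for i in ok]
    r=least_squares(fn,[0,0,0]);print(fz,r.x.round(2),fn(r.x).round(1))
E
```

```text
None [-1.92 -2.69  0.01] [-0.  0. -0.  0.]
0 [-1.92 -2.69  0.  ] [ 0.  0. -0. -0.]
```

The fit shows the block nearly level (1.9° off) and 2.4–2.7 mm off the TCP laterally, so I'll correct for that and lower it into the pocket.

Request:
step_arm --moves '[{"tx":-2.5,"ty":8,"tz":5,"roll":0},{"tx":-2.5,"ty":8,"tz":15,"roll":0},{"tx":-2.5,"ty":8,"tz":23,"roll":0},{"tx":-2.5,"ty":8,"tz":27,"roll":0},{"tx":-2.5,"ty":8,"tz":30,"roll":0},{"tx":-2.5,"ty":8,"tz":33,"roll":0},{"tx":-2.5,"ty":8,"tz":36,"roll":0},{"tx":-2.5,"ty":8,"tz":38,"roll":0},{"tx":-2.5,"ty":8,"tz":38,"roll":0}]'

```text
t: 21.47
eef_pos: [557.2, 165.2, 26.9]
tcp_rot: [3.141, -0.0, -2.849]
ft_force: [0.4, 0.0, -6.3]
opening: 0.573
grip_force: 30.0
```

Request:
step_arm --moves '[{"tx":0,"ty":0,"tz":2,"roll":0},{"tx":0,"ty":0,"tz":4,"roll":0},{"tx":0,"ty":0,"tz":6,"roll":0},{"tx":0,"ty":0,"tz":7,"roll":0},{"tx":0,"ty":0,"tz":7,"roll":0}]'

```text
t: 21.88
eef_pos: [556.9, 165.2, 20.6]
tcp_rot: [3.141, -0.0, -2.848]
ft_force: [-4.0, -1.0, 0.7]
opening: 0.567
grip_force: 33.6
```

Seated at the expected height (20.6 mm). Release and rise clear.

Request:
step_arm --moves '[{"tx":0,"ty":0,"tz":0,"roll":0},{"tx":0,"ty":0,"tz":0,"roll":0},{"tx":0,"ty":0,"tz":0,"roll":0},{"tx":0,"ty":0,"tz":0,"roll":0},{"tx":0,"ty":0,"tz":0,"roll":0},{"tx":0,"ty":0,"tz":-20,"roll":0},{"tx":0,"ty":0,"tz":-50,"roll":0},{"tx":0,"ty":0,"tz":-70,"roll":0},{"tx":0,"ty":0,"tz":-70,"roll":0},{"tx":0,"ty":0,"tz":-70,"roll":0}]' --grip 72

```text
t: 22.72
eef_pos: [557.8, 165.4, 91.1]
tcp_rot: [-3.141, 0.002, -2.848]
ft_force: [0.2, -0.8, -0.1]
opening: 0.757
grip_force: 0.0
```

```bash
cat > chk.py <<'E'
from h import *
import sys
w=snap("wrist",sys.argv[1]); plan(559.3,165.9,64,106.85)
Y=np.array([-.290,.957,0]);X=np.array([.957,.290,0]);o=np.array([555.8,177.4,15])
g=cv2.cvtColor(w["pixels"],cv2.COLOR_BGR2GRAY)
N=lambda x,y,z:o+x*X+y*Y+[0,0,z]
yc=float(sys.argv[2])
ex=proj(w,[N(x,yc,40) for x in(-20,-12,12,20)]); print("exp block top lines",ex[:,1].round(1),"col",ex[0,0].round(0),"seated; ends cols",proj(w,[N(-16,yc+k,40) for k in(-28,28)])[:,0].round(1))
c=int(ex[0,0]);gc=g[:,c-2:c+3].mean(1);d=np.abs(np.diff(gc));print([(int(i),int(gc[i-3]),int(gc[i+4])) for i in range(100,372) if d[i]>7 and d[i]==d[i-3:i+4].max()])
r=int(proj(w,[N(-16,yc,40)])[0,1]);gr=g[r-1:r+2].mean(0);d=np.abs(np.diff(gr));print("row",r,[(int(i),int(gr[i-3]),int(gr[i+4])) for i in range(200,500) if d[i]>12 and d[i]==d[i-3:i+4].max()])
print("stop face col at z0,z30",proj(w,[N(0,46,0),N(0,46,30),N(-16,46,40)]).round(1).tolist())
E
python3 chk.py w15.png -12
```

```text
t22.77 pos [557.2 165.2  90.1] rot [ 1.800e+02  2.000e-02 -1.632e+02] open 72.0 F [-0.   0.3 -0.5] grip 0.0 q6 -1.69
tx -2.2 ty 0.0 tz 26.1 roll -0.001
exp block top lines [225.9 239.2 277.8 290.2] col 316.0 seated; ends cols [267.6 365.2]
[(165, 95, 104), (189, 107, 93), (193, 88, 105), (216, 135, 167), (227, 168, 227), (240, 226, 183), (251, 184, 108), (256, 113, 219), (291, 226, 102), (305, 105, 166), (365, 163, 90)]
row 232 [(217, 165, 100), (269, 106, 226), (367, 226, 106), (402, 104, 68), (467, 105, 169)]
stop face col at z0,z30 [[402.5, 238.3], [411.7, 253.0], [417.1, 232.6]]
```

The block is seated and upright (lines at 227/240/291 against 226/239/290 expected). I'll close the fingers and go behind its open-end face.

Request:
step_arm --moves '[{"tx":-1,"ty":-15,"tz":0,"roll":0},{"tx":-2,"ty":-35,"tz":0,"roll":0},{"tx":-2,"ty":-50,"tz":0,"roll":0},{"tx":-2,"ty":-54,"tz":0,"roll":0},{"tx":-2,"ty":-54,"tz":0,"roll":0},{"tx":-2,"ty":-54,"tz":0,"roll":0},{"tx":-2,"ty":-54,"tz":0,"roll":0},{"tx":-2,"ty":-54,"tz":0,"roll":0},{"tx":-2,"ty":-54,"tz":0,"roll":0},{"tx":-2,"ty":-54,"tz":0,"roll":0},{"tx":-2,"ty":-54,"tz":0,"roll":0},{"tx":-2,"ty":-54,"tz":0,"roll":0}]' --grip 0

```text
t: 23.77
eef_pos: [574.8, 114.3, 90.3]
tcp_rot: [3.142, 0.0, -2.848]
ft_force: [-0.4, 0.2, 1.0]
opening: 0.016
grip_force: 0.0
```

Request:
step_arm --moves '[{"tx":0,"ty":0,"tz":10,"roll":0},{"tx":0,"ty":0,"tz":28,"roll":0},{"tx":0,"ty":0,"tz":46,"roll":0},{"tx":0,"ty":0,"tz":58,"roll":0},{"tx":0,"ty":0,"tz":64,"roll":0},{"tx":0,"ty":0,"tz":66,"roll":0},{"tx":0,"ty":0,"tz":66,"roll":0},{"tx":0,"ty":0,"tz":66,"roll":0}]'

```text
t: 24.43
eef_pos: [575.2, 114.1, 24.7]
tcp_rot: [-3.142, 0.001, -2.848]
ft_force: [-1.3, -0.1, 0.1]
opening: 0.005
grip_force: 0.0
```

Request:
step_arm --moves '[{"tx":0,"ty":4,"tz":0,"roll":0},{"tx":0,"ty":8,"tz":0,"roll":0},{"tx":0,"ty":12,"tz":0,"roll":0},{"tx":0,"ty":15,"tz":0,"roll":0},{"tx":0,"ty":18,"tz":0,"roll":0},{"tx":0,"ty":21,"tz":0,"roll":0},{"tx":0,"ty":24,"tz":0,"roll":0},{"tx":0,"ty":27,"tz":0,"roll":0},{"tx":0,"ty":30,"tz":0,"roll":0},{"tx":0,"ty":33,"tz":0,"roll":0},{"tx":0,"ty":36,"tz":0,"roll":0},{"tx":0,"ty":36,"tz":0,"roll":0}]'

```text
t: 25.43
eef_pos: [564.3, 149.1, 24.3]
tcp_rot: [3.141, 0.0, -2.848]
ft_force: [1.4, -2.2, 1.0]
opening: 0.003
grip_force: 1.1
```

Request:
step_arm --moves '[{"tx":0,"ty":1,"tz":0,"roll":0},{"tx":0,"ty":2,"tz":0,"roll":0},{"tx":0,"ty":3,"tz":0,"roll":0},{"tx":0,"ty":4,"tz":0,"roll":0},{"tx":0,"ty":4,"tz":0,"roll":0}]'

```text
t: 25.85
eef_pos: [563.2, 152.5, 24.2]
tcp_rot: [3.142, 0.0, -2.848]
ft_force: [1.6, -3.8, 1.3]
opening: 0.003
grip_force: 2.0
```

Pushing with about 3–4 N of sliding friction. I'll continue in 1 mm steps until the stop is felt.

Request:
step_arm --moves '[{"tx":0,"ty":1,"tz":0,"roll":0},{"tx":0,"ty":2,"tz":0,"roll":0},{"tx":0,"ty":3,"tz":0,"roll":0},{"tx":0,"ty":3,"tz":0,"roll":0}]'

```text
t: 26.18
eef_pos: [562.3, 155.5, 24.2]
tcp_rot: [3.141, 0.0, -2.848]
ft_force: [1.0, -4.1, 1.1]
opening: 0.004
grip_force: 2.0
```

Request:
step_arm --moves '[{"tx":0,"ty":1,"tz":0,"roll":0},{"tx":0,"ty":2,"tz":0,"roll":0},{"tx":0,"ty":2,"tz":0,"roll":0}]'

```text
t: 26.43
eef_pos: [561.8, 157.4, 24.2]
tcp_rot: [3.141, 0.0, -2.848]
ft_force: [1.3, -3.4, 1.0]
opening: 0.003
grip_force: 2.0
```

Request:
step_arm --moves '[{"tx":0,"ty":1,"tz":0,"roll":0},{"tx":0,"ty":2,"tz":0,"roll":0},{"tx":0,"ty":2,"tz":0,"roll":0}]'

```text
t: 26.68
eef_pos: [561.2, 159.3, 24.2]
tcp_rot: [3.141, 0.0, -2.848]
ft_force: [1.8, -4.6, 2.3]
opening: 0.004
grip_force: 2.0
```

```bash
python3 chk.py w16.png 16
```

```text
t26.73 pos [561.2 159.3  24.2] rot [ 1.7999e+02  1.0000e-02 -1.6319e+02] open 0.5 F [ 0.6 -3.7  0.9] grip 1.9 q6 -1.7
tx -0.1 ty 6.9 tz -39.8 roll -0.001
exp block top lines [265.4 283.  332.8 348.4] col 398.0 seated; ends cols [331.6 462.9]
[(176, 111, 94), (180, 93, 113), (211, 116, 87), (217, 87, 115), (246, 113, 180), (265, 180, 237), (283, 237, 199), (295, 198, 113), (302, 113, 231), (329, 233, 58)]
row 274 [(327, 112, 236), (459, 234, 113), (496, 113, 173)]
stop face col at z0,z30 [[439.1, 273.7], [456.5, 298.1], [467.5, 274.0]]
```

The block's leading end is at col 459 and the stop is at about 467, so roughly 3.6 mm remain.

Request:
step_arm --moves '[{"tx":0,"ty":1,"tz":0,"roll":0},{"tx":0,"ty":2,"tz":0,"roll":0},{"tx":0,"ty":3,"tz":0,"roll":0},{"tx":0,"ty":3,"tz":0,"roll":0}]'

```text
t: 27.07
eef_pos: [560.3, 162.2, 24.2]
tcp_rot: [3.141, 0.0, -2.848]
ft_force: [1.8, -3.5, 1.6]
opening: 0.008
grip_force: 2.0
```

Request:
step_arm --moves '[{"tx":0,"ty":0.7,"tz":0,"roll":0},{"tx":0,"ty":1.2,"tz":0,"roll":0},{"tx":0,"ty":1.2,"tz":0,"roll":0}]'

```text
t: 27.32
eef_pos: [560.2, 162.8, 24.2]
tcp_rot: [-3.141, 0.0, -2.848]
ft_force: [3.0, -7.7, 1.2]
opening: 0.003
grip_force: 4.2
```

Request:
step_arm --moves '[{"tx":0,"ty":0.7,"tz":0,"roll":0},{"tx":0,"ty":1,"tz":0,"roll":0},{"tx":0,"ty":1,"tz":0,"roll":0}]'

```text
t: 27.57
eef_pos: [560.1, 163.1, 24.2]
tcp_rot: [-3.14, 0.0, -2.848]
ft_force: [3.7, -13.0, 1.8]
opening: 0.005
grip_force: 6.6
```

The force climbs (13 N) with almost no motion, so the block is against the stop. Back off and check.

Request:
step_arm --moves '[{"tx":0,"ty":-3,"tz":0,"roll":0},{"tx":0,"ty":-10,"tz":0,"roll":0},{"tx":0,"ty":-25,"tz":0,"roll":0},{"tx":0,"ty":-35,"tz":-15,"roll":0},{"tx":0,"ty":-35,"tz":-45,"roll":0},{"tx":0,"ty":-20,"tz":-70,"roll":0},{"tx":0,"ty":0,"tz":-80,"roll":0},{"tx":0,"ty":0,"tz":-80,"roll":0},{"tx":0,"ty":0,"tz":-80,"roll":0},{"tx":0,"ty":0,"tz":-80,"roll":0}]'

```text
t: 28.4
eef_pos: [559.4, 163.8, 103.4]
tcp_rot: [3.141, -0.001, -2.848]
ft_force: [0.5, -0.5, 0.5]
opening: 0.004
grip_force: 0.0
```

```bash
python3 chk.py w17.png 18; python3 - <<'E'
from h import *
# unmoved check of other things (scene+top vs start)
for n in("top","scene"):
    c=optics.read_camera(n);a=c["pixels"].astype(int);b=cv2.imread(f"pics/{n}0.png").astype(int)
    m=(np.abs(a-b).max(2)>60).astype(np.uint8); k,l,s,ce=cv2.connectedComponentsWithStats(m)
    print(n,[s[i].tolist() for i in range(1,k) if s[i,4]>25])
E
```

```text
t28.45 pos [559.4 163.6 103.2] rot [ 1.7998e+02 -9.0000e-02 -1.6320e+02] open 0.6 F [-0.6  0.3  0.1] grip 0.0 q6 -1.69
tx -0.6 ty 2.2 tz 39.2 roll -0.001
exp block top lines [218.9 231.7 268.8 280.7] col 370.0 seated; ends cols [323.  415.8]
[(162, 94, 104), (184, 105, 86), (188, 94, 103), (210, 119, 166), (219, 166, 225), (232, 226, 180), (243, 181, 109), (248, 106, 217), (281, 225, 103), (301, 101, 161), (329, 162, 51)]
row 225 [(221, 165, 98), (322, 104, 225), (415, 223, 105), (463, 101, 168)]
stop face col at z0,z30 [[401.9, 232.2], [410.7, 245.4], [415.8, 225.4]]
top [[0, 188, 294, 292, 40111], [370, 227, 30, 26, 465], [314, 405, 11, 5, 28], [309, 410, 41, 16, 404], [313, 443, 14, 6, 27], [328, 443, 25, 10, 50], [327, 461, 23, 12, 49], [371, 462, 13, 18, 113], [2, 471, 27, 9, 124], [29, 471, 7, 9, 30]]
scene [[325, 0, 294, 368, 40787], [580, 4, 30, 48, 652], [600, 31, 9, 19, 86], [558, 51, 35, 31, 443], [549, 83, 91, 236, 8834], [471, 146, 28, 18, 263], [272, 182, 24, 36, 666], [330, 286, 20, 25, 63], [378, 298, 28, 19, 134], [388, 341, 7, 6, 31]]
```

The checks agree: the block is upright (lines match within 1 px), its end is at the stop (col 415 against 415.8), and nothing else changed except what the arm covers. Handing in.

```bash
python3 -c "
from cell import env
print(env.job_done())"
```

```text
the job is handed in; nothing more can be done
None
```

The larger V-block is groove up on the pocket floor, against the tall stop and released. The robot is clear, nothing else was seen to move, and the job was handed in at about 28.5 s.

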